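# Hang the cleaned watch-parts basket to drain and close the ultrasonic cleaner

### The job

The watch parts have finished their wash. First slide the green drip dish along the table (do not lift it) until it is centred right under the red hook; then lift the wire basket out of the cleaner's tank, keeping it upright, and hang it by its handle bar in the bottom of the hook, over the dish, and let go of it; last, swing the cleaner's blue lid down and press its free edge until it snaps past the catch and is fully shut. Leave the other things on the bench where they are.

Things in the scene. Friction and masses are not known exactly. Their poses are not given: they have to be found in the camera images.
- dish: round open green drip dish, loose on the table, 140 mm across the rim (132 mm at the foot), 28 mm high, wall 4 mm, 0.25 kg; origin: centre of its underside. It stands to one side of the hook, left or right.
- stand: hook stand fixed to the table. Origin: on the table straight below the hook's seat; the hook points along its -x. A 16 mm steel post, 227 mm high, stands at x +122 mm; its foot, 14 mm high, covers x +102 to +202, y -70 to +70 mm. The hook is a red flat strip 40 mm wide, 6 mm thick; from the post (top at 219 mm) it ramps down to the seat between x +45 and +22 mm.
- hook_seat (a point): middle of the top face of the hook's level seat (x -20 to +22 mm), 205 mm above the table; axes as stand (x towards the post, y across the hook)
- hook_tip (a point): upper end of the hook's upturned tip, 32 mm before the seat's middle (-x) and 22 mm above it
- basket: wire basket, about 0.25 kg, at first in the cleaner's tank. Box 70 (x) by 110 (y) by 42 mm high; origin: centre of its underside. Two uprights (at y = +-50 mm, inner gap 94 mm) carry a flat handle bar along y (12 mm wide, z 120 to 128 mm); on its middle stands a blue square grip 16 by 16 mm, z 128 to 172 mm. Between rim (z 42) and bar (z 120) the handle is open along x: the hook goes there.
- basket_grip (a point): point to pinch inside the blue grip, 154 mm above the basket's underside, axes as basket
- basket_bar (a point): middle of the underside of the handle bar, 120 mm above the basket's underside; this face rests on the hook's seat when hung
- cleaner: ultrasonic cleaner, fixed: white box 170 (x) by 200 (y) by 100 mm high, walls 12.5 mm, open tank with its floor 36 mm above the table. Origin: centre of its underside. The lid's hinge runs along y on the +x rim; the catch is in the middle of the -x wall.
- lid (a joint): angle of the cleaner's blue lid: 0 fully shut, grows as it opens, 1.57 upright. 170 mm long from the hinge, 200 mm wide, 8 mm thick; a 32 mm wide tongue at the middle of the free edge reaches 20 mm further. A stiff hinge holds it at any angle; about 0.08 rad before shut the tongue meets a sprung ball catch, which takes about 10 N at the free edge to pass.
- lid_hinge (a point): on the hinge axis, middle of the lid's width, in the plane of the lid's underside; its x axis points from the lid's free edge to the hinge, z out of the lid's outer (upper) face
- lid_press (a point): middle of the lid's outer face, 150 mm from the hinge axis, 20 mm from the free edge: the place to press; axes as lid_hinge
- case: bystander: round closed brown case, 108 mm across, 34 mm high, loose; origin: centre of its underside
- pliers: bystander: pliers with red handles, 170 mm long, 14 mm high, loose
- knife: bystander: pocket knife, 150 mm long, 12 mm high, loose
- tweezers: bystander: brass tweezers, 145 mm long, 6 mm high, loose
- jar: bystander: amber jar with white lid, 64 mm across, 100 mm high, loose
Things that resemble listed ones, but are neither listed nor needed, are in the scene too. Of the things shaped like the dish, the green one is meant.

How it is judged:
On the way, in this order (a step that is already met when the one before it is completed fails the run):
1. the drip dish stands on the table centred under the hook (within 35 mm) (horizontal distance between dish and stand below 0.035 m and height (world z) of dish below 0.008 m), for 0.2 s.
2. the basket is lifted clear of the cleaner's tank (height (world z) of basket above 0.102 m), for 0.1 s.
3. the basket hangs by its bar in the seat of the hook, let go (x of basket_bar in the frame of hook_seat between -0.03 and 0.03 m and y of basket_bar in the frame of hook_seat between -0.035 and 0.035 m and z of basket_bar in the frame of hook_seat between -0.014 and 0.014 m and angle between basket's own z axis and vertical below 0.3 rad and contact force between basket and stand above 0.5 N and contact force between basket and the fingers below 0.1 N), for 0.2 s.
4. the lid has snapped shut (value of joint lid below 0.025 rad), for 0.2 s.
At the end, for the whole second after the job is handed in: The dish stands on the table within 35 mm of the point below the hook's seat; the basket hangs at rest with the middle of its bar in the seat (within 30 mm along the hook, 35 mm across, 14 mm in height), tilted less than 0.3 rad and touched by no finger; the lid is shut to less than 0.025 rad (all of step 1 and all of step 3 and value of joint lid below 0.025 rad and linear speed of basket below 0.05 m/s and linear speed of dish below 0.02 m/s).
It fails at once if a bystander (case, pliers, knife, tweezers, jar) is moved by more than 30 mm (distance of any of case, pliers, knife, tweezers, jar from where it was at the start of the episode above 0.03 m).
It fails at once if the dish is lifted off the table (height (world z) of dish above 0.025 m).
It fails at once if the basket is tipped by more than 0.7 rad (angle between basket's own z axis and vertical above 0.7 rad).
It also fails if it takes over 72 s, if anything falls off the work surface, if the arm or the gripper's body presses on something with over 40 N, if the wrist force passes 120 N, or if a joint passes its speed limit or range.

### The arm

A 7-joint arm with a two-finger parallel gripper is mounted at the origin on the work surface. World frame = base frame: x ahead of the robot, y to its left, z up, the work surface at z = 0. Lengths are in m, angles in rad, forces in N, time in s.
With the tool pointing down it reaches from about 0.4 to 0.85 m from the base axis. Payload 10.4 kg.
Tool frame: the origin (TCP) lies on the centre line of the jaws, within the pads' length; the fingertips stand 17 mm ahead of it and the grasp point (between the pads) lies 2 mm behind it; z points along the fingers, y is the line along which they close (so a half turn about z gives the same grasp; the last joint's range is limited). The gripper opens to 85 mm and grips with 20 to 120 N. Pads are 22 mm wide; open, the fingers measure 114 mm over their backs; the gripper's body (76 mm by 85 mm) begins 54 mm behind the grasp point. The pads swing forward as they close: fully open they stand 13 mm farther back than shut.
Start: joints at [-1.347, 0.332, -0.065, 1.46, 0.022, 1.35, -0.088], TCP at [0.153, 0.606, 0.248] pointing down, gripper open.
Joint ranges: [-2.6, 2.6], [-0.5, 2.12], [-1.47, 1.34], [0.16, 2.42], [-1.27, 4.41], [0.06, 2.06], [-2.6, 2.6]. Speed limits (rad/s): [2.22, 2.22, 2.79, 2.79, 3.14, 3.14, 3.14].

### API

Orientations are given as a unit quaternion [x, y, z, w].
In Python, from workcell import sensors, imaging, order, spotter gives the robot as it stands. The module is installed in compiled form; this text tells all that it offers.
- The arm moves only by the shell command python3 -m inch 'ROWS' [FORCE]. ROWS is JSON, a list that holds one entry, the list of rows, each a list of 7 numbers: the shift along the tool's x, y, z in m, then the turn, a rotation vector about the tool's x, y, z in rad, then the closure, from -1 (fully open) to 1 (shut). In form: [[[x, y, z, ax, ay, az, hand], ...]]. A call has 1 to 10 rows; each row is the pose to reach, as a shift and turn from the pose commanded when the call began, along the tool's axes at that moment; what a row does not reach only later rows make up. A row lasts 1/10 s, in which the tool goes at most 50 mm and 8.59 degrees, less where a joint would pass 70% of its speed; a pose out of reach is approached as far as the arm can. A call with a gripper value outside its range is refused whole. The fingers move at their own pace and stop on an object; FORCE is the grip in N (left out, the last holds). Time passes only in rows, so rows that repeat a pose let the fingers close. It gives the time, the measured TCP pose, the force, the opening and the grip force at its end, in the units of the state.
- sensors.get_obs(): the state, without advancing time (a new reading comes with each control period).
- imaging.camera(name): name is "scene" or "top"; returns the picture (480x640x3 uint8, blue, green, red); there is no depth.
- imaging.calibration(name): a dict with "mtx" (3x3 intrinsics, pixels), "R" (3x3) and "t" (3): a world point X has camera coordinates R X + t. Camera axes: x right, y down, z forward; pixel columns grow to the right and rows downward; lengths in m; the calibration is good to about 2 mm. A picture is of the moment at which its call begins. calibration takes no time and is no camera call.
- order.hand_in(): hands the job in; it is judged then, once.
Trained networks look in the newest picture that a camera, given by its name, has taken for a name from the list of things; names that differ only in an ending like _2 or _b are one class to them, and where a whole thing is asked for, a point or a joint stands for the part that bears it (a point fixed in the world has none). Each returns a list of dicts, best first, with "conf" (0 to 1); they miss things now and then, are a little off and sometimes report something else, mostly with a low value. They report only what shows in the picture. A call takes as long as a camera call. They do not tell look-alikes from the thing itself.
- spotter.look_for(label, camera): "pixel" ([column, row] in pixels, amid what is visible of it).
The state is a dict: "clock": time; "joint_pos": joint angles; "joint_velocities": joint speeds; "tau": joint torques, N m; "position": TCP position; "ee_rot": TCP orientation; "ft_force": force on the tool from outside, world axes, zero at the start; "torque": the same for the moment, N m; "grip_width": opening from 0.0 (shut) to 1.0 (fully open); "grasp_force": force on a finger pad.
Only numpy, scipy, OpenCV 4.12 (cv2) and the standard library are available. Lean on these libraries where they do the work, as an engineer would, in place of code of your own. Each camera call takes 0.05 s, during which the arm holds its last target. There are 200 camera calls.

## Working session

There is one attempt and no reset: what is moved stays moved. The work goes in short steps, Python scripts to look and compute and a shell command to move; the robot and the scene stay as the last step left them, time stands still between calls to the robot, and variables do not carry over. Pictures are saved under pics/ and viewed, at most 10 in all, crops included, and the job is handed in when it is done.

```bash
mkdir -p pics; cat > h.py <<'E'
import numpy as np, cv2
from workcell import sensors, imaging, order, spotter
from scipy.spatial.transform import Rotation as Rn
def ray(cam,px):
    c=imaging.calibration(cam);K,R,t=[np.array(c[k],float) for k in("mtx","R","t")]
    d=R.T@np.linalg.inv(K)@np.array([px[0],px[1],1.]); return -R.T@t,d
def atz(cam,px,z):
    o,d=ray(cam,px); return o+d*(z-o[2])/d[2]
def proj(cam,X):
    c=imaging.calibration(cam);K,R,t=[np.array(c[k],float) for k in("mtx","R","t")]
    p=K@(R@np.array(X,float)+t.reshape(3)); return p[:2]/p[2]
def tri(p1,p2):
    A=[];b=[]
    for cam,px in(("scene",p1),("top",p2)):
        o,d=ray(cam,px);d=d/np.linalg.norm(d);P=np.eye(3)-np.outer(d,d);A.append(P);b.append(P@o)
    return np.linalg.lstsq(np.vstack(A),np.hstack(b),rcond=None)[0]
def totool(v):
    s=sensors.get_obs();return Rn.from_quat(s["ee_rot"]).inv().apply(v)
E
python3 - <<'E'
from h import *
np.set_printoptions(precision=3,suppress=True)
s=sensors.get_obs();print(s["clock"],s["position"],Rn.from_quat(s["ee_rot"]).as_matrix())
for c in("scene","top"):
    cv2.imwrite(f"pics/{c}0.png",imaging.camera(c))
    o,_=ray(c,(320,240));print(c,o,atz(c,(320,240),0))
    for l in("dish","stand","basket","basket_grip","cleaner","lid"):
        print(l,[(np.round(r["pixel"],0),round(r["conf"],2)) for r in spotter.look_for(l,c)][:4])
E
```

```text
0.0 [0.153 0.606 0.248] [[-0.97   0.244 -0.   ]
 [ 0.244  0.97  -0.001]
 [-0.    -0.001 -1.   ]]
scene [ 1.242 -0.159  1.144] [0.495 0.034 0.   ]
dish [(array([442., 236.]), 0.74), (array([495., 200.]), 0.62)]
stand [(array([402., 285.]), 0.92)]
basket [(array([206., 280.]), 0.92), (array([148., 262.]), 0.7)]
basket_grip [(array([209., 282.]), 0.77)]
cleaner [(array([401., 282.]), 0.68), (array([185., 266.]), 0.63), (array([334., 257.]), 0.4)]
lid [(array([148., 262.]), 0.87)]
top [0.472 0.019 1.566] [0.613 0.048 0.   ]
dish [(array([173., 271.]), 0.82), (array([231., 242.]), 0.71)]
stand [(array([276., 214.]), 0.97), (array([462., 253.]), 0.69)]
basket [(array([417., 245.]), 0.75)]
basket_grip [(array([417., 245.]), 0.98), (array([465., 255.]), 0.47)]
cleaner [(array([441., 257.]), 0.81)]
lid [(array([460., 254.]), 0.83)]
```

View pics/scene0.png

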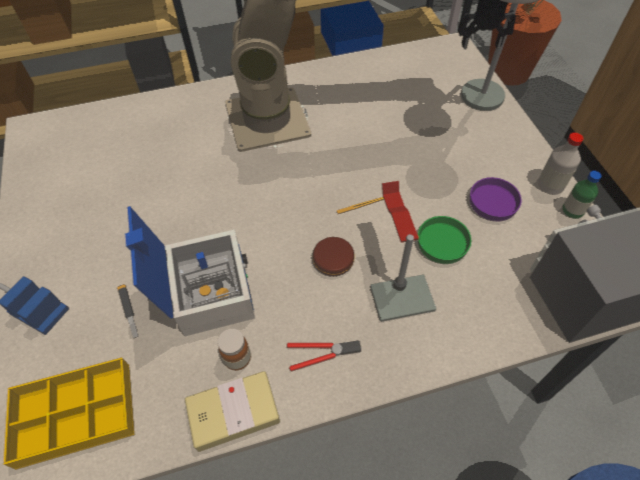

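View pics/top0.png

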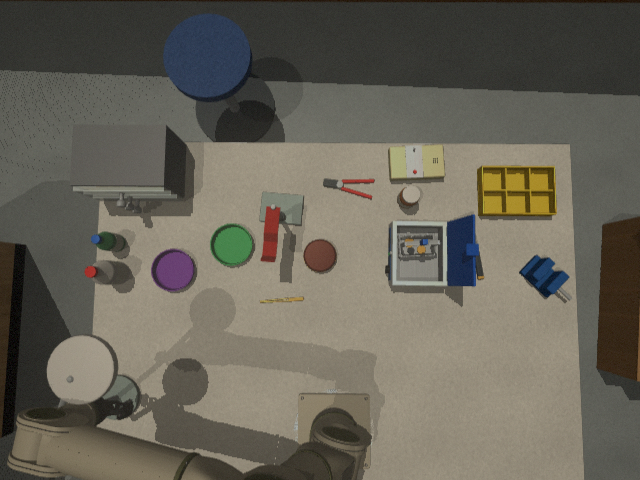

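The scene picture shows the green dish at about (443,239), a purple look-alike at (495,199), the hook at (400,210) with its foot at (402,297), and the cleaner at (205,280). In the top picture, the green dish is at (232,245), purple at (174,270), the hook at (271,235), the cleaner at (420,254) and the case at (320,255). The two dish candidates are therefore top (232,245) green and (174,270) purple. The green one fits the description. I'll confirm it in a crop.

```bash
python3 - <<'E'
from h import *
np.set_printoptions(precision=3,suppress=True)
im=cv2.imread("pics/top0.png")
a=cv2.resize(im[180:300,150:310],None,fx=5,fy=5,interpolation=cv2.INTER_CUBIC);cv2.imwrite("pics/cropA.png",a)
b=cv2.resize(im[200:300,375:495],None,fx=6,fy=6,interpolation=cv2.INTER_CUBIC);cv2.imwrite("pics/cropB.png",b)
hsv=cv2.cvtColor(im,cv2.COLOR_BGR2HSV)
def blob(lo,hi,box):
    m=cv2.inRange(hsv,lo,hi);x0,y0,x1,y1=box;k=np.zeros_like(m);k[y0:y1,x0:x1]=m[y0:y1,x0:x1]
    p=cv2.findNonZero(k);return cv2.minEnclosingCircle(p),cv2.minAreaRect(p)
g=blob((40,80,30),(85,255,255),(200,215,262,275));print(g,atz("top",g[0][0],.024))
r=blob((0,150,80),(8,255,255),(255,195,290,270));print(r)
for p in((278,216),(264,258),(271,235)):print(p,atz("top",p,.205))
for p in((320,255),): print("case",atz("top",p,.034))
print("grip",tri((201,261),(425,246)))
for p in((282,300),(263,301)):print("tweez",atz("top",p,0))
E
```

```text
(((230.79623413085938, 244.28456115722656), 21.158742904663086), ((230.5, 244.5), (41.0, 41.0), 90.0)) [0.595 0.342 0.024]
(((270.0, 234.0), 27.51373291015625), ((270.38348388671875, 234.037109375), (13.870684623718262, 53.556251525878906), 5.52754020690918))
(278, 216) [0.664 0.168 0.205]
(264, 258) [0.541 0.206 0.205]
(271, 235) [0.608 0.187 0.205]
case [0.561 0.047 0.034]
grip [ 0.583 -0.265  0.169]
tweez [0.413 0.172 0.   ]
tweez [0.409 0.235 0.   ]
```

View pics/cropA.png

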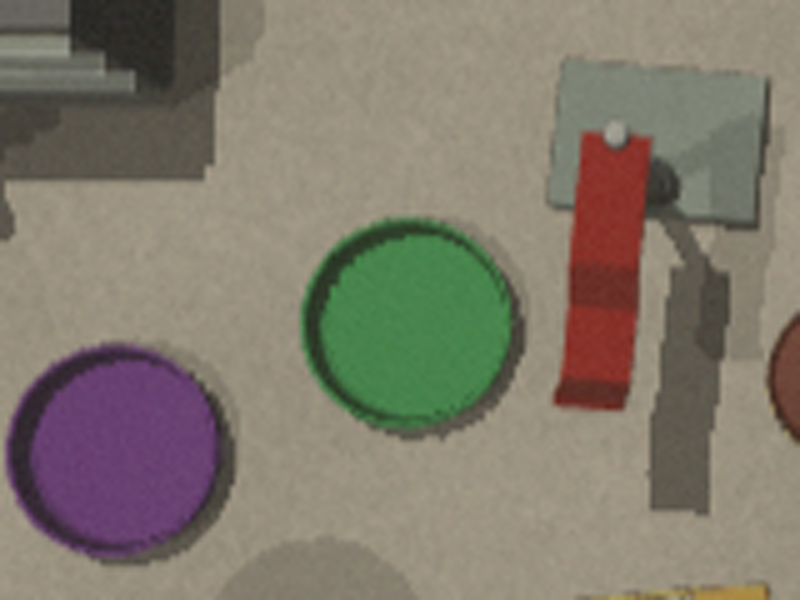

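View pics/cropB.png

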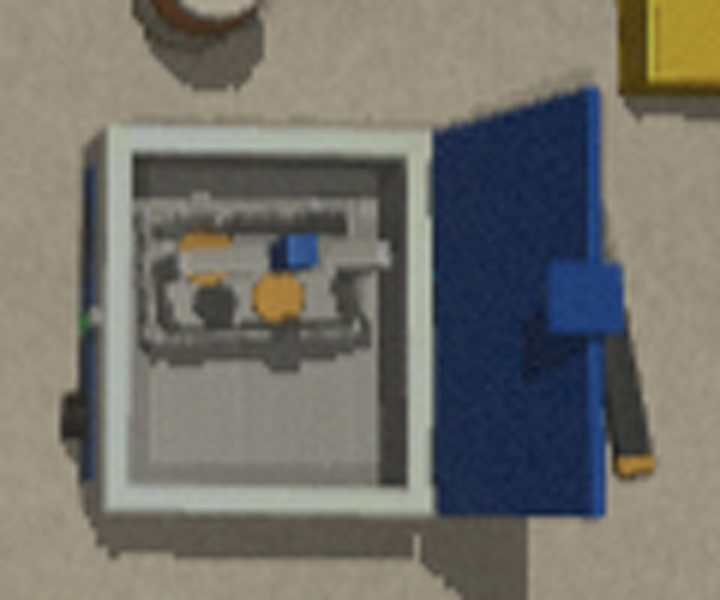

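The crops confirm the green dish at top (231,244), with the purple one being the look-alike. The seat's middle is near top pixel (270,248). The basket's blue grip top is near (425,241), and its bar runs along world y.

```bash
python3 - <<'E'
from h import *
np.set_printoptions(precision=3,suppress=True)
A=lambda u,v,z:atz("top",(150+u/5-.4,180+v/5-.4),z)
B=lambda u,v,z:atz("top",(375+u/6-.4,200+v/6-.4),z)
f=np.array([A(*p,.014) for p in((565,57),(770,77),(757,227),(548,207))]);c=f.mean(0)
for i,j in((0,1),(3,2),(0,3),(1,2)):
    d=f[i]-f[j];print("foot edge",d,np.degrees(np.arctan2(d[1],d[0])))
yw=np.arctan2(*( (f[0]-f[3]+f[1]-f[2])[[1,0]]));ex=np.array([np.cos(yw),np.sin(yw),0])
print("foot c",c,"yaw",np.degrees(yw),"origin from foot",c-.152*ex)
print("seat by ramp",A(605,308,.205)-.022*ex,A(603,285,.205), "tip", A(590,407,.227)+.032*ex, "post top",A(616,133,.227)-.122*ex)
m=cv2.inRange(cv2.cvtColor(cv2.imread("pics/scene0.png"),cv2.COLOR_BGR2HSV),(0,150,60),(8,255,255))
print("reproj origin seat scene",proj("scene",c-.152*ex+[0,0,.205]),"tip",proj("scene",c-.184*ex+[0,0,.227]))
g=B(302,248,.208);print("grip top",g,proj("scene",g), "scene pix at .208",atz("scene",(202,256),.208))
bl=B(180,258,.164);br=B(388,252,.164);print("bar ends",bl,br)
print("cleaner rim",[B(*p,.1) for p in((107,127),(107,512),(432,127),(434,514))])
print("lid top edge if z=.26", B(598,88,.26),B(604,515,.26))
E
```

```text
foot edge [0.013 0.138 0.   ] 84.76947875140527
foot edge [0.012 0.139 0.   ] 84.93371631532484
foot edge [ 0.101 -0.009  0.   ] -5.1886403831428565
foot edge [ 0.101 -0.007  0.   ] -4.163021835579102
foot c [0.719 0.177 0.014] yaw -4.676799281431991 origin from foot [0.567 0.19  0.014]
seat by ramp [0.568 0.19  0.205] [0.604 0.19  0.205] tip [0.564 0.19  0.227] post top [0.568 0.191 0.227]
reproj origin seat scene [392.341 195.279] tip [389.437 178.566]
grip top [ 0.594 -0.26   0.208] [199.168 255.088] scene pix at .208 [ 0.598 -0.254  0.208]
bar ends [ 0.593 -0.208  0.164] [ 0.597 -0.311  0.164]
cleaner rim [array([ 0.667, -0.181,  0.1  ]), array([ 0.466, -0.18 ,  0.1  ]), array([ 0.668, -0.35 ,  0.1  ]), array([ 0.467, -0.348,  0.1  ])]
lid top edge if z=.26 [ 0.666 -0.388  0.26 ] [ 0.467 -0.386  0.26 ]
```

```bash
cat >> h.py <<'E'
def go(p,ang):  # shift and turn in tool axes to reach TCP p, tool down, tool x at world angle ang (deg)
    s=sensors.get_obs();R=Rn.from_quat(s["ee_rot"]);a=np.radians(ang)
    x=np.array([np.cos(a),np.sin(a),0]);z=np.array([0,0,-1.]);T=Rn.from_matrix(np.c_[x,np.cross(z,x),z])
    print("t",s["clock"],"pos",np.round(s["position"],4),"F",np.round(s["ft_force"],1),"shift",np.round(R.inv().apply(np.array(p)-s["position"]),4),"turn",np.round((R.inv()*T).as_rotvec(),3))
E
python3 -m inch '[[[-0.04,-0.005,0,0,0,0.15,-0.18],[-0.09,-0.01,0,0,0,0.3,-0.18],[-0.14,-0.015,0,0,0,0.45,-0.18],[-0.19,-0.02,0,0,0,0.6,-0.18],[-0.24,-0.027,0,0,0,0.75,-0.18],[-0.29,-0.033,0,0,0,0.9,-0.18],[-0.34,-0.038,0,0,0,1.05,-0.18],[-0.39,-0.043,0,0,0,1.2,-0.18],[-0.44,-0.049,0,0,0,1.35,-0.18],[-0.487,-0.054,0,0,0,1.5,-0.18]]]' 30
python3 -c "
from h import *
go((.612,.435,.08),79.6)"
```

```text
clock: 1.7
position: [0.6133, 0.434, 0.2485]
ee_rot: [0.768, 0.64, 0.0, -0.0]
ft_force: [1.6, -0.3, 0.0]
grip_width: 0.592
grasp_force: 0.0
t 1.7 pos [0.6133 0.434  0.2485] F [ 1.6 -0.3  0. ] shift [ 0.0007 -0.0015  0.1685] turn [ 0. -0. -0.]
```

```bash
python3 -m inch '[[[0,0,0.04,0,0,0,-0.18],[0,0,0.08,0,0,0,-0.18],[0,0,0.12,0,0,0,-0.18],[0,0,0.16,0,0,0,-0.18],[0,0,0.19,0,0,0,-0.18],[0,0,0.205,0,0,0,-0.18],[0,0,0.215,0,0,0,-0.18],[0,0,0.22,0,0,0,-0.18],[0,0,0.22,0,0,0,-0.18]]]'
python3 - <<'E'
from h import *
go((.612,.435,.025),79.6)
a=imaging.camera("top")[190:290,170:300];b=imaging.camera("scene")[150:310,360:540]
cv2.imwrite("pics/pre.png",np.hstack([cv2.resize(a,(390,300)),cv2.resize(b,(338,300))]))
E
```

```text
clock: 2.6
position: [0.6122, 0.4351, 0.0291]
ee_rot: [0.767, 0.642, 0.001, -0.0]
ft_force: [0.8, -0.4, 1.2]
grip_width: 0.586
grasp_force: 0.0
t 2.6 pos [0.6122 0.4351 0.0291] F [ 0.8 -0.4  1.2] shift [-0.0001 -0.0001  0.0041] turn [ 0.001 -0.001  0.006]
```

View pics/pre.png

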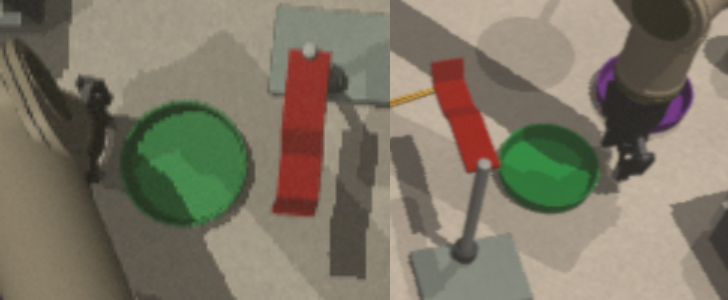

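The crop shows the gripper beside the green dish on its +y side, both fingers straddling its edge and nothing touched. Now I push.

```bash
python3 -m inch '[[[-0.01,0,0.003,0,0,0,-0.18],[-0.025,0,0.003,0,0,0,-0.18],[-0.04,0,0.003,0,0,0,-0.18],[-0.055,0,0.003,0,0,0,-0.18],[-0.07,0,0.003,0,0,0,-0.18],[-0.085,0,0.003,0,0,0,-0.18],[-0.1,0,0.003,0,0,0,-0.18],[-0.11,0,0.003,0,0,0,-0.18],[-0.12,0,0.003,0,0,0,-0.18],[-0.12,0,0.003,0,0,0,-0.18]]]'
python3 - <<'E'
from h import *
im=imaging.camera("top");h=cv2.cvtColor(im,cv2.COLOR_BGR2HSV);m=cv2.inRange(h,(40,80,20),(85,255,255));m[:200]=0;m[290:]=0;m[:,:200]=0;m[:,320:]=0
c,r=cv2.minEnclosingCircle(cv2.findNonZero(m));print(c,r,atz("top",c,.026))
p=sensors.get_obs()["position"];go((.567+.076*.181,.19+.076*.983,.025),79.6)
E
```

```text
clock: 3.7
position: [0.591, 0.315, 0.0257]
ee_rot: [0.767, 0.642, 0.0, 0.0]
ft_force: [0.5, 0.0, -0.7]
grip_width: 0.584
grasp_force: 0.0
(261.7404479980469, 249.63230895996094) 20.813613891601562 [0.57780449 0.23896698 0.026     ]
t 3.75 pos [0.5909 0.316  0.0256] F [ 0.3  0.4 -0.8] shift [-0.0523 -0.001   0.0006] turn [ 0.    -0.     0.005]
```

```bash
python3 -m inch '[[[-0.012,0,0,0,0,0,-0.18],[-0.024,0,0,0,0,0,-0.18],[-0.034,0,0,0,0,0,-0.18],[-0.043,0,0,0,0,0,-0.18],[-0.048,0,0,0,0,0,-0.18],[-0.048,0,0,0,0,0,-0.18],[-0.03,0,0,0,0,0,-0.18],[0,0,0,0,0,0,-0.18],[0.02,0,-0.01,0,0,0,-0.18],[0.02,0,-0.05,0,0,0,-0.18]]]'
python3 - <<'E'
from h import *
for cam,(x0,y0,x1,y1) in (("top",(200,200,320,300)),("scene",(340,150,480,300))):
    im=imaging.camera(cam);h=cv2.cvtColor(im,cv2.COLOR_BGR2HSV);m=cv2.inRange(h,(40,80,20),(85,255,255));k=m*0;k[y0:y1,x0:x1]=m[y0:y1,x0:x1]
    c,r=cv2.minEnclosingCircle(cv2.findNonZero(k));print(c,r,cv2.boundingRect(k),atz(cam,c,.026))
go((.62,.43,.3),79.6);go((.34,.1,.3),0)
E
```

```text
clock: 4.75
position: [0.5906, 0.339, 0.0708]
ee_rot: [0.765, 0.644, -0.004, -0.001]
ft_force: [-0.2, 0.1, 0.7]
grip_width: 0.59
grasp_force: 0.0
(275.840576171875, 252.36231994628906) 21.16261863708496 (255, 232, 43, 42) [0.56918713 0.19243072 0.026     ]
(386.88531494140625, 243.59632873535156) 26.48347282409668 (361, 222, 53, 48) [0.57276408 0.19248934 0.026     ]
t 4.85 pos [0.5965 0.3381 0.08  ] F [ 1.7 -0.7 -1. ] shift [ 0.0955  0.0083 -0.2195] turn [ 0.005 -0.004  0.007]
t 4.85 pos [0.5965 0.3381 0.08  ] F [ 1.7 -0.7 -1. ] shift [-0.2782 -0.21   -0.2222] turn [ 1.000e-03 -7.000e-03  1.396e+00]
```

```bash
python3 -m inch '[[[0.02,0,-0.04,0,0,0,-1],[0.02,0,-0.09,0,0,0,-1],[0.02,0,-0.14,0,0,0,-1],[0.02,0,-0.19,0,0,0,-1],[0.01,0,-0.23,0,0,0.05,-1],[-0.02,0,-0.26,0,0,0.15,-1],[-0.06,0.01,-0.26,0,0,0.28,-1],[-0.11,0.02,-0.26,0,0,0.42,-1],[-0.16,0.03,-0.26,0,0,0.56,-1],[-0.2,0.036,-0.26,0,0,0.7,-1]]]'
python3 -c "
from h import *
go((.596,-.258,.34),0)"
```

```text
clock: 5.85
position: [0.5945, 0.1296, 0.3352]
ee_rot: [0.942, 0.337, -0.0, 0.0]
ft_force: [0.8, -1.0, 0.2]
grip_width: 0.996
grasp_force: 0.0
t 5.85 pos [0.5945 0.1296 0.3352] F [ 0.8 -1.   0.2] shift [-0.2447  0.3007 -0.0046] turn [0.001 0.    0.687]
```

```bash
python3 -m inch '[[[-0.03,0.03,0,0,0,0.08,-1],[-0.06,0.065,0,0,0,0.16,-1],[-0.09,0.1,0,0,0,0.25,-1],[-0.12,0.14,0,0,0,0.34,-1],[-0.15,0.18,0,0,0,0.43,-1],[-0.18,0.22,0,0,0,0.52,-1],[-0.21,0.26,0,0,0,0.6,-1],[-0.235,0.29,0,0,0,0.66,-1],[-0.245,0.301,0,0,0,0.687,-1],[-0.245,0.301,0,0,0,0.687,-1]]]'
python3 - <<'E'
from h import *
go((.596,-.258,.192),0)
im=imaging.camera("scene")[170:340,110:290];b=imaging.camera("top")[180:310,360:510]
cv2.imwrite("pics/g.png",np.hstack([cv2.resize(im,(381,360)),cv2.resize(b,(415,360))]))
E
```

```text
clock: 6.85
position: [0.5979, -0.258, 0.3348]
ee_rot: [1.0, 0.001, -0.001, 0.001]
ft_force: [0.5, -0.1, -0.5]
grip_width: 0.994
grasp_force: 0.0
t 6.85 pos [ 0.5979 -0.258   0.3348] F [ 0.5 -0.1 -0.5] shift [-0.0017 -0.0002  0.1428] turn [0.001 0.001 0.003]
```

View pics/g.png

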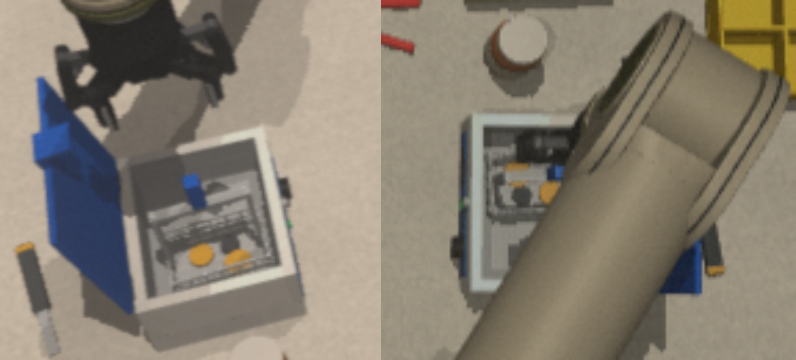

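The grip is between the open jaws (scene crop at (195,190)), and the lid stands clear of the fingers. Next I descend.

```bash
python3 -m inch '[[[-0.002,0,0.03,0,0,0,-1],[-0.002,0,0.06,0,0,0,-1],[-0.002,0,0.09,0,0,0,-1],[-0.002,0,0.115,0,0,0,-1],[-0.002,0,0.135,0,0,0,-1],[-0.002,0,0.142,0,0,0,-1],[-0.002,0,0.142,0,0,0,0],[-0.002,0,0.142,0,0,0,1],[-0.002,0,0.142,0,0,0,1],[-0.002,0,0.142,0,0,0,1]]]' 50
python3 -m inch '[[[0,0,0,0,0,0,1],[0,0,0,0,0,0,1],[0,0,-0.01,0,0,0,1],[0,0,-0.02,0,0,0,1],[0,0,-0.03,0,0,0,1],[0,0,-0.03,0,0,0,1]]]'
```

```text
clock: 7.95
position: [0.5975, -0.2551, 0.1943]
ee_rot: [1.0, 0.004, 0.001, 0.0]
ft_force: [0.1, -0.7, 0.4]
grip_width: 0.328
grasp_force: 0.0
clock: 8.55
position: [0.5978, -0.2555, 0.2255]
ee_rot: [1.0, 0.004, 0.001, 0.0]
ft_force: [0.1, -0.1, -2.2]
grip_width: 0.18
grasp_force: 49.1
```

```bash
python3 -m inch '[[[0,0,-0.015,0,0,0,1],[0,0,-0.035,0,0,0,1],[0,0,-0.055,0,0,0,1],[0,0,-0.07,0,0,0,1],[0,0,-0.078,0,0,0,1],[0,0,-0.08,0,0,0,1],[-0.01,-0.01,-0.08,0,0,0,1],[-0.02,-0.03,-0.08,0,0,0,1],[-0.035,-0.055,-0.08,0,0,0.02,1],[-0.05,-0.085,-0.08,0,0,0.04,1]]]'
python3 -c "
from h import *
go((.45,.20,.30),-4.9)"
```

```text
clock: 9.55
position: [0.5454, -0.1702, 0.3022]
ee_rot: [1.0, -0.017, -0.001, 0.0]
ft_force: [0.3, -0.5, -1.3]
grip_width: 0.177
grasp_force: 49.1
t 9.55 pos [ 0.5454 -0.1702  0.3022] F [ 0.3 -0.5 -1.3] shift [-0.1081 -0.3667  0.0022] turn [0.001 0.002 0.051]
```

```bash
python3 -m inch '[[[-0.015,-0.03,0,0,0,0.01,1],[-0.03,-0.065,0,0,0,0.02,1],[-0.045,-0.105,0,0,0,0.03,1],[-0.06,-0.15,0,0,0,0.04,1],[-0.075,-0.2,0,0,0,0.05,1],[-0.09,-0.25,0,0,0,0.05,1],[-0.1,-0.295,0,0,0,0.05,1],[-0.108,-0.33,0,0,0,0.05,1],[-0.108,-0.355,0,0,0,0.05,1],[-0.108,-0.367,0,0,0,0.05,1]]]'
python3 -m inch '[[[0,0,0.008,0,0,0,1],[0,0,0.016,0,0,0,1],[0,0,0.016,0,0,0,1]]]'
python3 - <<'E'
from h import *
go((.567,.19,.285),-4.9)
a=imaging.camera("scene")[120:310,290:480];b=imaging.camera("top")[200:300,230:330]
cv2.imwrite("pics/k.png",np.hstack([cv2.resize(a,(400,400)),cv2.resize(b,(400,400))]))
E
```

```text
clock: 10.55
position: [0.4494, 0.2022, 0.3024]
ee_rot: [0.999, -0.039, -0.001, 0.0]
ft_force: [1.2, -0.4, -2.9]
grip_width: 0.181
grasp_force: 49.1
clock: 10.85
position: [0.4502, 0.1977, 0.2857]
ee_rot: [0.999, -0.042, -0.001, 0.001]
ft_force: [-0.7, -0.0, -2.1]
grip_width: 0.177
grasp_force: 49.1
t 10.85 pos [0.4502 0.1977 0.2857] F [-0.7 -0.  -2.1] shift [ 0.1171 -0.0022  0.0005] turn [0.002 0.002 0.001]
```

View pics/k.png

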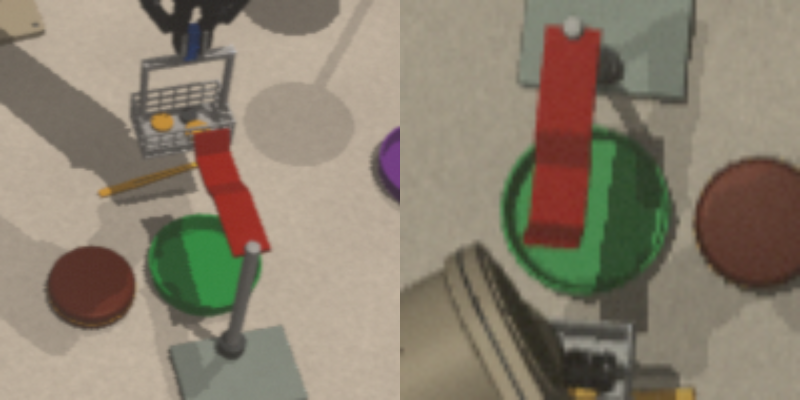

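The crops show the basket upright in the jaws in front of the hook, with the dish centred under the hook. I'll check the bar against the hook numerically.

```bash
python3 - <<'E'
from h import *
print(proj("scene",(.450,.1977,.2517)),"seen 379.3,147.6")
print(proj("scene",(.535,.193,.227)),proj("scene",(.541,.193,.227)),"tip seen 390.5,183")
im=cv2.imread("pics/k.png")
E
```

```text
[379.42225952 148.81731112] seen 379.3,147.6
[389.13125255 182.40309213] [390.03904698 184.3111771 ] tip seen 390.5,183
```

```bash
python3 -m inch '[[[0.01,0,0,0,0,0,1],[0.024,0,0,0,0,0,1],[0.04,0,0,0,0,0,1],[0.056,-0.001,0,0,0,0,1],[0.072,-0.001,0,0,0,0,1],[0.088,-0.002,0,0,0,0,1],[0.102,-0.002,0,0,0,0,1],[0.112,-0.002,0,0,0,0,1],[0.118,-0.002,0,0,0,0,1],[0.118,-0.002,0,0,0,0,1]]]'
python3 -m inch '[[[0,0,0.01,0,0,0,1],[0,0,0.02,0,0,0,1],[0,0,0.03,0,0,0,1],[0,0,0.036,0,0,0,1],[0,0,0.039,0,0,0,1],[0,0,0.039,0,0,0,1]]]'
```

```text
clock: 11.95
position: [0.5687, 0.1918, 0.2872]
ee_rot: [0.999, -0.041, 0.0, 0.0]
ft_force: [0.2, 0.9, -2.0]
grip_width: 0.181
grasp_force: 49.1
clock: 12.55
position: [0.5679, 0.1922, 0.2479]
ee_rot: [0.999, -0.041, -0.0, 0.0]
ft_force: [-0.6, 0.0, -2.5]
grip_width: 0.179
grasp_force: 49.1
```

```bash
python3 -m inch '[[[0,0,0.002,0,0,0,1],[0,0,0.004,0,0,0,1],[0,0,0.005,0,0,0,1],[0,0,0.005,0,0,0,1]]]'
```

```text
clock: 12.95
position: [0.5681, 0.1922, 0.2432]
ee_rot: [0.999, -0.041, -0.0, -0.0]
ft_force: [1.0, 0.8, -2.4]
grip_width: 0.178
grasp_force: 49.1
```

```bash
python3 -m inch '[[[0,0,0.001,0,0,0,1],[0,0,0.002,0,0,0,1],[0,0,0.003,0,0,0,1],[0,0,0.003,0,0,0,1]]]'
```

```text
clock: 13.35
position: [0.5684, 0.1921, 0.242]
ee_rot: [0.999, -0.041, 0.0, -0.001]
ft_force: [-5.3, -2.4, 9.1]
grip_width: 0.177
grasp_force: 50.8
```

```bash
python3 -m inch '[[[0,0,-0.001,0,0,0,1],[0,0,-0.001,0,0,0,1],[0,0,-0.001,0,0,0,0.4],[0,0,-0.001,0,0,0,0],[0,0,-0.001,0,0,0,-0.3],[0,0,-0.001,0,0,0,-0.3],[0,0,-0.001,0,0,0,-0.3]]]'
python3 -m inch '[[[0,0,-0.01,0,0,0,-0.3],[0,0,-0.03,0,0,0,-0.3],[0,0,-0.06,0,0,0,-0.3],[0,0,-0.09,0,0,0,-0.3],[0,0,-0.12,0,0,0,-0.3]]]'
python3 - <<'E'
from h import *
go((.50,-.20,.36),0)
a=imaging.camera("scene")[140:320,310:490];b=imaging.camera("top")[200:300,230:330]
cv2.imwrite("pics/hung.png",np.hstack([cv2.resize(a,(400,400)),cv2.resize(b,(400,400))]))
E
```

```text
clock: 14.05
position: [0.5681, 0.1922, 0.2412]
ee_rot: [0.999, -0.041, -0.0, 0.0]
ft_force: [-0.4, -0.6, -0.2]
grip_width: 0.652
grasp_force: 0.0
clock: 14.55
position: [0.568, 0.192, 0.3634]
ee_rot: [0.999, -0.041, 0.0, -0.0]
ft_force: [0.8, -0.0, -0.2]
grip_width: 0.653
grasp_force: 0.0
t 14.55 pos [0.568  0.192  0.3634] F [ 0.8 -0.  -0.2] shift [-0.0355  0.3963  0.0032] turn [-0.    -0.001 -0.082]
```

View pics/hung.png

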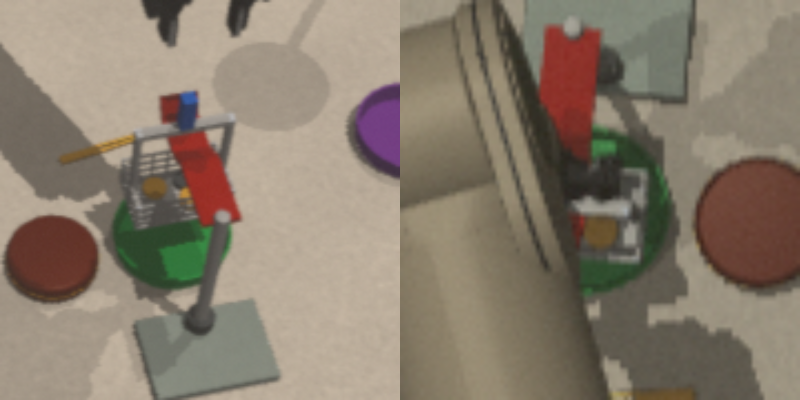

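The basket hangs on the hook (bar across the strip, grip at scene crop (187,110)), upright and released, with the dish below it. Next I move behind the lid.

```bash
python3 -m inch '[[[0,0.01,-0.02,0,0,0,1],[0.003,0.04,-0.02,0,0,0,1],[0.006,0.08,-0.02,0,0,-0.02,1],[0.01,0.125,-0.02,0,0,-0.04,1],[0.014,0.17,-0.02,0,0,-0.06,1],[0.018,0.215,-0.02,0,0,-0.08,1],[0.022,0.26,-0.02,0,0,-0.08,1],[0.026,0.305,-0.02,0,0,-0.08,1],[0.03,0.35,-0.02,0,0,-0.08,1],[0.034,0.395,-0.02,0,0,-0.08,1]]]'
python3 -m inch '[[[0,0.045,0,0,0,0,1],[0,0.09,0,0,0,0,1],[0,0.135,0,0,0,0,1],[0,0.18,0,0,0,0,1],[0,0.22,0,0,0,0,1],[0,0.245,0,0,0,0,1],[0,0.245,0,0,0,0,1]]]'
python3 -c "
from h import *
go((.567,-.45,.23),0)"
```

```text
clock: 15.65
position: [0.5692, -0.2059, 0.3815]
ee_rot: [1.0, -0.001, 0.0, -0.0]
ft_force: [1.1, 0.3, -0.4]
grip_width: -0.002
grasp_force: 0.0
clock: 16.35
position: [0.5667, -0.4534, 0.3796]
ee_rot: [1.0, -0.004, -0.002, 0.0]
ft_force: [-0.5, 0.4, 0.5]
grip_width: 0.003
grasp_force: 0.0
t 16.35 pos [ 0.5667 -0.4534  0.3796] F [-0.5  0.4  0.5] shift [ 0.0008 -0.0035  0.1496] turn [ 0.001  0.003 -0.008]
```

```bash
python3 -m inch '[[[0,0,0.03,0,0,0,1],[0,0,0.06,0,0,0,1],[0,0,0.09,0,0,0,1],[0,-0.002,0.12,0,0,0,1],[0,-0.003,0.142,0,0,0,1],[0,-0.003,0.15,0,0,0,1],[0,-0.003,0.15,0,0,0,1]]]'
python3 -m inch '[[[0,-0.012,0,0,0,0,1],[0,-0.024,0,0,0,0,1],[0,-0.036,0,0,0,0,1],[0,-0.048,0,0,0,0,1],[0,-0.06,0,0,0,0,1],[0,-0.07,0,0,0,0,1],[0,-0.0775,0,0,0,0,1],[0,-0.088,-0.002,0,0,0,1],[0,-0.098,-0.004,0,0,0,1],[0,-0.109,-0.005,0,0,0,1]]]'
python3 -c "
from h import *
go((.567,-.341,.235),0)"
```

```text
clock: 17.05
position: [0.5693, -0.4452, 0.2306]
ee_rot: [1.0, -0.001, -0.0, -0.001]
ft_force: [-0.1, 0.2, 1.7]
grip_width: 0.002
grasp_force: 0.0
clock: 18.05
position: [0.5692, -0.3367, 0.2365]
ee_rot: [1.0, -0.001, 0.0, 0.0]
ft_force: [0.1, -0.9, 0.1]
grip_width: -0.0
grasp_force: 0.0
t 18.05 pos [ 0.5692 -0.3367  0.2365] F [ 0.1 -0.9  0.1] shift [-0.0022  0.0043  0.0015] turn [ 0.    -0.    -0.003]
```

```bash
python3 -m inch '[[[0,-0.012,0,0,0,0,1],[0,-0.024,0.001,0,0,0,1],[0,-0.035,0.002,0,0,0,1],[0,-0.046,0.007,0,0,0,1],[0,-0.056,0.012,0,0,0,1],[0,-0.066,0.018,0,0,0,1],[0,-0.08,0.029,0,0,0,1],[0,-0.094,0.042,0,0,0,1],[0,-0.105,0.058,0,0,0,1],[0,-0.114,0.074,0,0,0,1]]]'
python3 - <<'E'
from h import *
go((.567,-.216,.138),0)
a=imaging.camera("scene")[150:350,100:300]
cv2.imwrite("pics/lid.png",cv2.resize(a,(500,500)))
E
```

```text
clock: 19.05
position: [0.5695, -0.2219, 0.1613]
ee_rot: [1.0, -0.001, -0.0, -0.0]
ft_force: [-0.1, -1.2, 0.5]
grip_width: 0.001
grasp_force: 0.2
t 19.05 pos [ 0.5695 -0.2219  0.1613] F [-0.1 -1.2  0.5] shift [-0.0025 -0.0059  0.0233] turn [-0.     0.    -0.002]
```

View pics/lid.png

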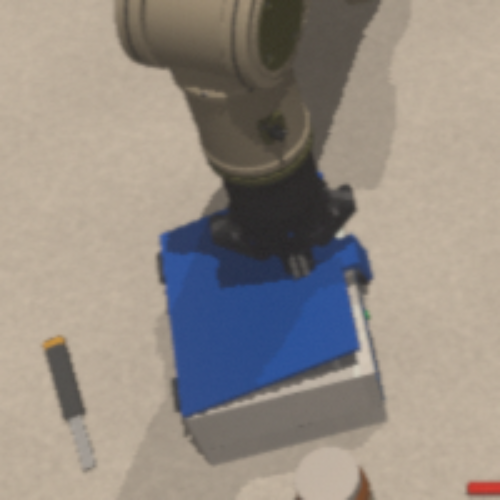

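The lid follows the fingers and is nearly closed, with the fingertips on its outer face near the tongue. Now I press it shut.

```bash
python3 -m inch '[[[0,-0.006,0.01,0,0,0,1],[0,-0.011,0.02,0,0,0,1],[0,-0.014,0.027,0,0,0,1],[0,-0.015,0.032,0,0,0,1],[0,-0.015,0.036,0,0,0,1],[0,-0.015,0.038,0,0,0,1],[0,-0.015,0.04,0,0,0,1]]]'
```

```text
clock: 19.8
position: [0.5699, -0.2086, 0.1249]
ee_rot: [1.0, -0.001, 0.001, -0.001]
ft_force: [-17.2, 7.8, 42.9]
grip_width: 0.001
grasp_force: 21.8
```

```bash
python3 -m inch '[[[0,0,-0.003,0,0,0,1],[0,0,-0.01,0,0,0,1],[0,0,-0.05,0,0,0,1],[0,0,-0.1,0,0,0,1],[-0.03,0.0,-0.14,0,0,0,1],[-0.06,0.0,-0.18,0,0,0,1],[-0.1,0.0,-0.2,0,0,0,1],[-0.14,0.0,-0.2,0,0,0,1],[-0.14,0.0,-0.2,0,0,0,1],[-0.14,0.0,-0.2,0,0,0,1]]]'
python3 - <<'E'
from h import *
S=imaging.camera("scene");T=imaging.camera("top")
f=lambda a:cv2.resize(a,(390,390))
cv2.imwrite("pics/end.png",np.hstack([f(S[170:340,110:280]),f(S[140:310,320:490])]))
E
```

```text
clock: 20.8
position: [0.4293, -0.2079, 0.3229]
ee_rot: [1.0, -0.001, 0.001, -0.001]
ft_force: [1.0, 0.2, -0.1]
grip_width: -0.003
grasp_force: 0.0
```

View pics/end.png

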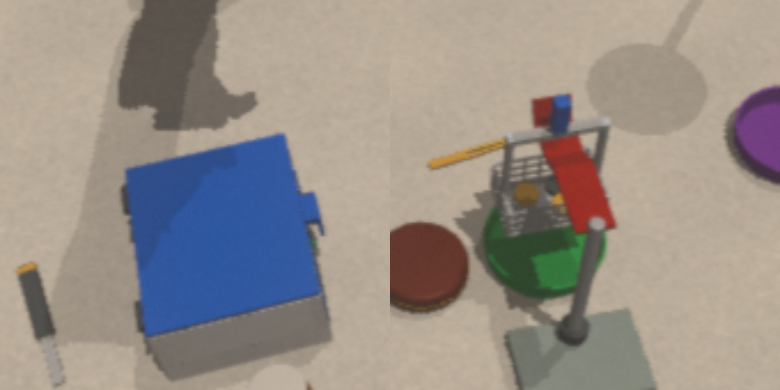

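The lid lies flush on the cleaner, and the basket hangs over the dish. One numeric check of the lid's free corner before handing in.

```bash
python3 - <<'E'
from h import *
print([proj("scene",(.667,-.180,z)) for z in(.108,.122)],"seen",(110+318/2.294,170+290/2.294))
print([proj("scene",(.467,-.180,z)) for z in(.108,.122)],"seen",(110+284/2.294,170+135/2.294))
print(order.hand_in())
E
```

```text
[array([248.61970998, 296.54064595]), array([247.79874704, 293.58482766])] seen (248.62249346120313, 296.41673931996513)
[array([232.38590137, 227.01954333]), array([231.48883654, 223.68897158])] seen (233.8012205754141, 228.84917175239755)
the job is handed in; nothing more can be done
None
```

The job is handed in, though no verdict came back: the green dish is about 5 mm off centre under the hook, the basket hangs released in the hook, and the lid is shut; its free corner measured at the fully shut height.

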